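Point out the last mug and its coaster

TASK

Three coasters are laid out, and two of them already carry a mug; show a helper what is left to set out. With the fingertips held about 5 cm above it and touching nothing, point for a good two seconds at the middle of the mug that has no coaster under it, then in the same way at the middle of the bare coaster, and finish with the hand drawn up, fingertips at least 20 cm above the worktop. Do not touch, move or lift anything, and do not dip the fingertips low over the other mugs, the tumbler or the bar measure, which would point out the wrong thing.

Things in the scene. Friction and masses are not known exactly. Their poses are not given: they have to be found in the camera images.
- mug_1: a white mug with a small leaf pattern, one of three alike: 95 mm high, 92 mm across the cup, 127 mm with its handle; origin at the underside in the middle of cup plus handle, so the cup's axis lies 16.5 mm to +y of it; the handle points to -y; z up
- mug_1_mouth (a point): centre of the mouth of mug_1, level with the rim, 95 mm above the mug's underside
- mug_2: a white mug with a small leaf pattern, one of three alike: 95 mm high, 92 mm across the cup, 127 mm with its handle; origin at the underside in the middle of cup plus handle, so the cup's axis lies 16.5 mm to +y of it; the handle points to -y; z up
- mug_2_mouth (a point): centre of the mouth of mug_2, level with the rim, 95 mm above the mug's underside
- mug_3: a white mug with a small leaf pattern, one of three alike: 95 mm high, 92 mm across the cup, 127 mm with its handle; origin at the underside in the middle of cup plus handle, so the cup's axis lies 16.5 mm to +y of it; the handle points to -y; z up
- mug_3_mouth (a point): centre of the mouth of mug_3, level with the rim, 95 mm above the mug's underside
- coaster_1: a round cork coaster lying flat, one of three alike: 96 mm across, 8 mm thick; origin at the centre of its underside. Two of the three coasters carry a mug, one is bare; which of them is where changes from start to start
- coaster_1_top (a point): centre of the upper face of coaster_1
- coaster_2: a round cork coaster lying flat, one of three alike: 96 mm across, 8 mm thick; origin at the centre of its underside. Two of the three coasters carry a mug, one is bare; which of them is where changes from start to start
- coaster_2_top (a point): centre of the upper face of coaster_2
- coaster_3: a round cork coaster lying flat, one of three alike: 96 mm across, 8 mm thick; origin at the centre of its underside. Two of the three coasters carry a mug, one is bare; which of them is where changes from start to start
- coaster_3_top (a point): centre of the upper face of coaster_3
- tumbler: a clear straight drinking glass without handle, 80 mm across, 88 mm high, open at the top; origin at the centre of its underside
- tumbler_mouth (a point): centre of the tumbler's mouth, level with its rim
- jigger: a steel double-ended bar measure, waisted, 45 mm across, 96 mm high; origin at the centre of its underside
- jigger_mouth (a point): centre of the measure's upper mouth, level with its rim
- corkscrew: a folded waiter's corkscrew lying flat, 33 x 110 x 14 mm; origin at the centre of its underside; a bystander
- kitchen_timer: a round wind-up kitchen timer, 74 mm across, 50 mm high; origin at the centre of its underside; a bystander
- wall_cab_near: the white wall cabinet over the back of the worktop, an obstacle for the arm's wrist: its underside is about 0.48 m above the worktop, it is 570 mm wide, its doors' front lies 150 mm and their handles 181 mm from its origin towards the robot; origin midway along its width
Things that resemble listed ones, but are neither listed nor needed, are in the scene too. Leave any green look-alike of the coaster_3 alone.

How it is judged:
On the way, in this order (a step that is already met when the one before it is completed fails the run):
1. the fingertips point at the mug without a coaster: they dwell above the middle of its mouth (horizontal distance between the grasp point and mug_3_mouth below 0.035 m and z of the grasp point in the frame of mug_3_mouth between 0.018 and 0.115 m), for 1.5 s.
2. then they point at the bare coaster: they dwell above its middle (horizontal distance between the grasp point and coaster_3_top below 0.035 m and z of the grasp point in the frame of coaster_3_top between 0.018 and 0.115 m), for 1.5 s.
At the end, for the whole second after the job is handed in: After both pointings (1.5 s each, grasp point within 35 mm of the middle, 18 to 115 mm above the rim or coaster), the grasp point, about 19 mm behind the fingertips, is over 0.20 m above the worktop; every listed thing is within 6 mm of where it stood (height (world z) of the grasp point above 0.2 m and distance of each of mug_1, mug_2, mug_3, coaster_1, coaster_2, coaster_3, tumbler, jigger, corkscrew, kitchen_timer from where it was at the start of the episode below 0.006 m); the robot touches nothing.
It fails at once if the robot touches something (contact force between any of the fingers, the arm and anything else above 0.5 N).
It fails at once if a thing is moved or lifted by more than 6 mm (distance of any of mug_1, mug_2, mug_3, coaster_1, coaster_2, coaster_3, tumbler, jigger, corkscrew, kitchen_timer from where it was at the start of the episode above 0.006 m).
It fails at once if the wrong thing is pointed at: the grasp point is within 35 mm of the middle of another mug, the tumbler or the bar measure and less than 90 mm above its rim ((horizontal distance between the grasp point and mug_1_mouth below 0.035 m and z of the grasp point in the frame of mug_1_mouth below 0.09 m) or (horizontal distance between the grasp point and mug_2_mouth below 0.035 m and z of the grasp point in the frame of mug_2_mouth below 0.09 m) or (horizontal distance between the grasp point and tumbler_mouth below 0.035 m and z of the grasp point in the frame of tumbler_mouth below 0.09 m) or (horizontal distance between the grasp point and jigger_mouth below 0.035 m and z of the grasp point in the frame of jigger_mouth below 0.09 m)).
It also fails if it takes over 56 s, if anything falls off the work surface, if the arm or the gripper's body presses on something with over 40 N, if the wrist force passes 120 N, or if a joint passes its speed limit or range.

ROBOT

A 7-joint arm with a two-finger parallel gripper is mounted at the origin on a cart in front of the work surface, level with it; the furniture and walls round the work are solid. World frame = base frame: x ahead of the robot, y to its left, z up, the work surface at z = 0. Lengths are in m, angles in rad, forces in N, time in s.
With the tool pointing down it reaches from about 0.4 to 0.85 m from the base axis. Payload 10.4 kg.
Tool frame: the origin (TCP) lies midway between the tips of the shut fingers; the grasp point (between the pads) lies 19 mm behind it; z points along the fingers, y is the line along which they close (so a half turn about z gives the same grasp; the last joint's range is limited). The gripper opens to 87 mm and grips with 3 to 60 N. Pads are 19 mm wide; open, the fingers measure 117 mm over their backs; the gripper's body (75 mm by 190 mm) begins 51 mm behind the grasp point.
Start: joints at [-1.362, 0.332, -0.065, 1.46, 0.022, 1.35, -0.088], TCP at [0.144, 0.608, 0.223] pointing down, gripper open.
Joint ranges: [-2.6, 2.6], [-0.5, 2.12], [-1.47, 1.34], [0.16, 2.42], [-1.27, 4.41], [0.06, 2.06], [-2.6, 2.6]. Speed limits (rad/s): [2.22, 2.22, 2.79, 2.79, 3.14, 3.14, 3.14].

INTERFACE

Orientations are given as a unit quaternion [x, y, z, w].
In Python, from bench import r gives the robot as it stands.
- The arm moves only by the tool arm_command, never from a script. Its arguments are lists of equal length, an entry for each row: "xyz": the shift along the world's x, y, z in m, a list of three; "rot": the turn, a rotation vector about the world's x, y, z in rad, a list of three. In form: {"xyz": [[tx, ty, tz], ...], "rot": [[ax, ay, az], ...]}. A call has 1 to 20 rows; each row is the pose to reach, as a shift and turn from the pose commanded when the call began; what a row does not reach only later rows make up. A row lasts 1/12 s, in which the tool goes at most 41.7 mm and 7.16 degrees, less where a joint would pass 70% of its speed; a pose out of reach is approached as far as the arm can. A call with a gripper value outside its range is refused whole. "grip" is the opening, from 0 (shut) to 1 (fully open), set as the call begins (left out, the last holds). The fingers move at their own pace and stop on an object; "squeeze" is the grip in N (left out, the last holds). Time passes only in rows, so rows that repeat a pose let the fingers close. It gives the time, the measured TCP pose, the force, the opening and the grip force at its end, in the units of the state.
- r.read_state(): the state, without advancing time (a new reading comes with each control period).
- r.camera(name): name is "side" or "top"; returns the picture (384x512x3 uint8, red, green, blue); there is no depth.
- r.camera_model(name): a dict with "fx", "fy", "cx", "cy" (pixels), "k1" (the pictures are not rectified: a ray, as slopes to the right and down, at radius r is drawn at 1 + k1 r^2 times it, then the intrinsics apply), "T" (4x4, takes a point from camera to world coordinates). Camera axes: x right, y up, looking along -z (the intrinsics and any distortion apply to the point x, -y, -z); pixel columns grow to the right and rows downward; lengths in m; the calibration is good to about 2 mm. A picture is of the moment at which its call begins. camera_model takes no time and is no camera call.
- r.close_job(): hands the job in; it is judged then, once.
Trained networks look in the newest picture that a camera, given by its name, has taken for a name from the list of things; names that differ only in an ending like _2 or _b are one class to them, and where a whole thing is asked for, a point or a joint stands for the part that bears it (a point fixed in the world has none). Each returns a list of dicts, best first, with "conf" (0 to 1); they miss things now and then, are a little off and sometimes report something else, mostly with a low value. They report only what shows in the picture. A call takes as long as a camera call. They do not tell look-alikes from the thing itself.
- r.look_for(label, camera): "at" ([x, y, z] in m, in the coordinates of the camera as it stood for that picture, good to about 4 mm: the middle of the surface that is visible of it).
- r.spot_point(label, camera): "at" ([x, y, z] in m, in the coordinates of the camera as it stood for that picture, good to about 4 mm: a listed point, or the origin of a listed thing).
The state is a dict: "time": time; "joint_positions": joint angles; "joint_vel": joint speeds; "joint_torque": joint torques, N m; "ee_pos": TCP position; "eef_rot": TCP orientation; "ft_force": force on the tool from outside, world axes, zero at the start; "torque": the same for the moment, N m; "width": finger opening in m; "grip_force": force on a finger pad.
Only numpy, scipy, OpenCV 4.12 (cv2) and the standard library are available. Lean on these libraries where they do the work, as an engineer would, in place of code of your own. Each camera call takes 0.05 s, during which the arm holds its last target. There are 200 camera calls.

## Working session

There is one attempt and no reset: what is moved stays moved. The work goes in short steps, Python scripts to look and compute and a tool call to move; the robot and the scene stay as the last step left them, time stands still between calls to the robot, and variables do not carry over. Pictures are saved under pics/ and viewed, at most 10 in all, crops included, and the job is handed in when it is done.

Besides the shell and the picture viewer there is one more tool, called after ">>>" as name(argument=value, ...) on one line, values as JSON. arm_command: Moves the arm, as the interface text tells. Its arguments: {"type":"object","properties":{"xyz":{"type":"array"},"rot":{"type":"array"},"grip":{"type":"number"},"squeeze":{"type":"number"}},"required":["xyz","rot"]}

```bash
mkdir -p pics; cat > h.py <<'E'
from bench import r
import numpy as np, cv2
def w(cam,p):
    return (np.array(r.camera_model(cam)["T"])@np.r_[p,1])[:3]
E
python3 - <<'E'
from h import *
for c in("top","side"):
    im=r.camera(c); cv2.imwrite(f"pics/{c}0.png",im[:,:,::-1])
    m=r.camera_model(c); print(c,np.round(m["T"],3).tolist(),m["fx"],m["k1"])
    for l in("mug_3_mouth","coaster_3_top","tumbler_mouth","jigger_mouth","kitchen_timer","corkscrew","wall_cab_near"):
        for d in r.spot_point(l,c): print(c,l,round(d["conf"],2),np.round(w(c,d["at"]),3))
s=r.read_state();print(s["time"],s["ee_pos"],s["eef_rot"])
E
```

```text
top [[0.121, 0.955, -0.271, 0.17], [-0.993, 0.115, -0.038, -0.046], [-0.005, 0.273, 0.962, 1.79], [0.0, 0.0, 0.0, 1.0]] 495.05028570212806 -0.05469090859978042
top mug_3_mouth 0.56 [ 0.42  -0.153  0.092]
top mug_3_mouth 0.53 [ 0.419 -0.008  0.006]
top coaster_3_top 0.97 [0.63  0.339 0.009]
top coaster_3_top 0.55 [ 0.419 -0.014  0.005]
top tumbler_mouth 0.86 [ 0.433 -0.386  0.088]
top jigger_mouth 0.6 [ 0.481 -0.28   0.096]
top kitchen_timer 0.75 [ 0.694  0.199 -0.   ]
top corkscrew 0.58 [0.471 0.363 0.107]
top wall_cab_near 0.48 [ 0.476 -0.281 -0.   ]
side [[-0.84, 0.253, -0.481, -0.135], [-0.543, -0.407, 0.735, 1.113], [-0.009, 0.878, 0.479, 1.011], [0.0, 0.0, 0.0, 1.0]] 492.95965048567416 -0.20404542000636375
side mug_3_mouth 0.72 [0.482 0.181 0.006]
side coaster_3_top 0.75 [0.633 0.344 0.006]
side kitchen_timer 0.93 [0.692 0.205 0.001]
side kitchen_timer 0.26 [0.481 0.179 0.009]
side corkscrew 0.63 [ 0.679  0.    -0.002]
side corkscrew 0.18 [0.697 0.202 0.   ]
0.8 [0.1435949  0.60829794 0.22258617] [1.15658307e-01 9.93289058e-01 5.07290370e-05 1.48775885e-06]
```

View pics/top0.png

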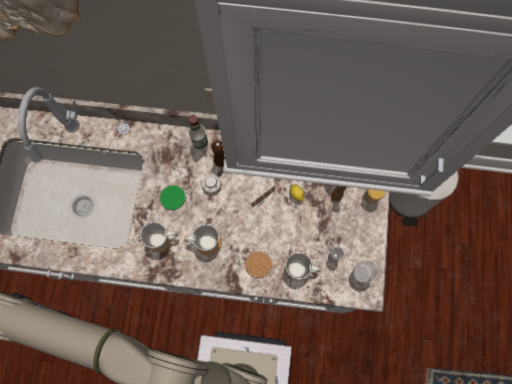

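View pics/side0.png

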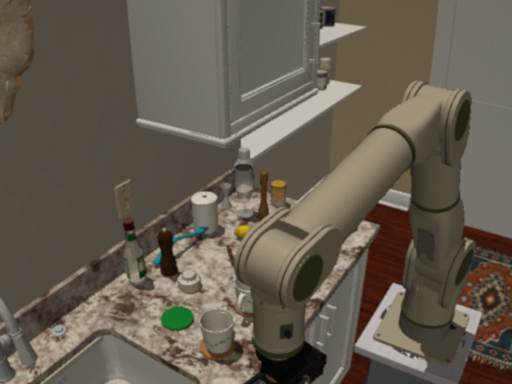

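The top picture shows mugs at about (155,236), (206,238) and (298,267), the bare cork coaster at (258,264) and the green look-alike at (172,197). In the side picture one mug, at (217,330), stands on cork. I'll zoom in on the bases of the mugs.

```bash
cat >> h.py <<'E'
def pix2w(cam,u,v,z):
    m=r.camera_model(cam); T=np.array(m["T"])
    K=np.array([[m["fx"],0,m["cx"]],[0,m["fy"],m["cy"]],[0,0,1]])
    a,b=cv2.undistortPoints(np.array([[[u,v]]],float),K,np.array([m["k1"],0,0,0]))[0,0]
    d=T[:3,:3]@[a,-b,-1]; o=T[:3,3]
    return o+d*(z-o[2])/d[2]
E
python3 - <<'E'
from h import *
im=cv2.imread("pics/top0.png")
c=[im[y:y+64,x:x+64] for x,y in((125,205),(175,205),(265,235),(226,232))]
c=[cv2.resize(k,(380,290),interpolation=cv2.INTER_CUBIC) for k in c]
cv2.imwrite("pics/crop.png",np.vstack([np.hstack(c[:2]),np.hstack(c[2:])]))
for n,u,v,z in(("mugA",155,233,.095),("mugB",206,236,.095),("mugC",298,264,.095),("coaster",258,264,.008),("timer",211,184,.05),("tumbler",364,271,.088),("jigger",335,253,.096)): print(n,np.round(pix2w("top",u,v,z),3))
for l in("mug_3","mug_3_mouth","coaster_3"):
    for f in(r.look_for,r.spot_point):
        for d in f(l,"top"): print(f.__name__,l,round(d["conf"],2),np.round(w("top",d["at"]),3))
E
```

```text
mugA [0.471 0.357 0.095]
mugB [0.482 0.178 0.095]
mugC [ 0.423 -0.149  0.095]
coaster [ 0.419 -0.012  0.008]
timer [0.685 0.195 0.05 ]
tumbler [ 0.427 -0.378  0.088]
jigger [ 0.476 -0.272  0.096]
call mug_3 0.92 [0.489 0.192 0.041]
call mug_3 0.85 [0.476 0.367 0.051]
call mug_3 0.64 [ 0.428 -0.159  0.034]
call mug_3 0.81 [ 0.419 -0.169  0.002]
call mug_3 0.68 [0.481 0.199 0.007]
call mug_3 0.68 [0.466 0.343 0.013]
call mug_3 0.55 [ 0.482 -0.28  -0.001]
call mug_3_mouth 0.94 [ 0.424 -0.159  0.028]
call mug_3_mouth 0.27 [0.433 0.341 0.007]
call mug_3_mouth 0.56 [ 0.42  -0.153  0.092]
call mug_3_mouth 0.53 [ 0.419 -0.008  0.006]
call coaster_3 0.69 [0.45  0.151 0.006]
call coaster_3 0.67 [ 0.419 -0.013  0.01 ]
call coaster_3 0.56 [0.63  0.34  0.008]
call coaster_3 0.47 [0.434 0.34  0.01 ]
call coaster_3 0.64 [ 0.477  0.177 -0.002]
call coaster_3 0.63 [ 0.419 -0.013  0.003]
call coaster_3 0.63 [ 0.632  0.34  -0.001]
call coaster_3 0.48 [0.468 0.365 0.009]
call coaster_3 0.41 [ 0.466  0.364 -0.002]
```

View pics/crop.png

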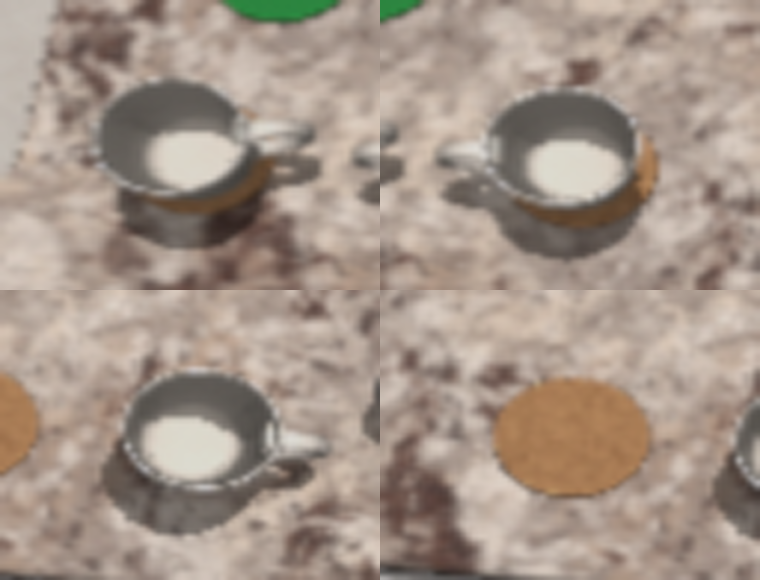

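The mug at (298,267) in the top picture has no cork under it. The other two do, and the bare cork coaster is at (258,264). The targets are the mug mouth at (0.420,-0.152,0.095) and the coaster top at (0.419,-0.013,0.008). I'll swing round in a raised arc with the fingers shut.

>>> arm_command(xyz=[[0.01,-0.005,0.01],[0.03,-0.02,0.02],[0.05,-0.04,0.03],[0.075,-0.06,0.04],[0.1,-0.08,0.05],[0.125,-0.1,0.06],[0.15,-0.125,0.07],[0.175,-0.15,0.07],[0.2,-0.175,0.07],[0.22,-0.195,0.07],[0.235,-0.21,0.07],[0.24,-0.22,0.07],[0.24,-0.22,0.07],[0.24,-0.22,0.07]], rot=[[0,0,0],[0,0,0],[0,0,0],[0,0,0],[0,0,0],[0,0,0],[0,0,0],[0,0,0],[0,0,0],[0,0,0],[0,0,0],[0,0,0],[0,0,0],[0,0,0]], grip=0)

```text
time: 2.27
ee_pos: [0.3831, 0.3886, 0.2931]
eef_rot: [0.116, 0.993, 0.0, -0.0]
ft_force: [-0.4, 1.0, 1.2]
width: 0.0038
grip_force: 0.0
```

```bash
python3 - <<'E'
from h import *
s=r.read_state();print(s["time"],s["ee_pos"],s["eef_rot"],np.round(s["joint_positions"],2),s["width"],s["ft_force"])
for p in((228,172),(420,190)):print(np.round(pix2w("top",*p,.48),3))
E
```

```text
2.2667 [0.38309425 0.38861391 0.29306826] [ 1.15670538e-01  9.93287528e-01  4.49257165e-04 -1.08875369e-04] [-1.    0.12  0.13  1.57 -0.02  1.45  0.48] 0.0037651256325646324 [-0.35324651  0.96551476  1.19099347]
[0.598 0.093 0.48 ]
[ 0.61  -0.442  0.48 ]
```

>>> arm_command(xyz=[[0.005,-0.01,0],[0.01,-0.03,0],[0.015,-0.06,0],[0.02,-0.09,0],[0.025,-0.12,0],[0.03,-0.15,0],[0.035,-0.185,0],[0.04,-0.22,0],[0.04,-0.255,0],[0.04,-0.29,0],[0.04,-0.325,0],[0.04,-0.36,0],[0.04,-0.395,0],[0.037,-0.43,0],[0.037,-0.46,0],[0.037,-0.49,0],[0.037,-0.515,0],[0.037,-0.53,0],[0.037,-0.54,0],[0.037,-0.541,0]], rot=[[0,0,0],[0,0,0],[0,0,0],[0,0,0],[0,0,0],[0,0,0],[0,0,0],[0,0,0],[0,0,0],[0,0,0],[0,0,0],[0,0,0],[0,0,0],[0,0,0],[0,0,0],[0,0,0],[0,0,0],[0,0,0],[0,0,0],[0,0,0]])

```text
time: 3.93
ee_pos: [0.4205, -0.1537, 0.2927]
eef_rot: [0.116, 0.993, 0.0, 0.0]
ft_force: [0.0, -0.2, -0.2]
width: 0.0006
grip_force: 0.0
```

```bash
python3 - <<'E'
from h import *
s=r.read_state();print(s["time"],s["ee_pos"],s["eef_rot"],np.round(s["joint_positions"],2),s["ft_force"])
E
```

```text
3.9333 [ 0.42047138 -0.15365943  0.29269934] [1.16101214e-01 9.93237379e-01 7.20390469e-05 1.05985163e-04] [-0.55 -0.18  0.72  1.82  0.12  1.46  1.48] [ 0.02805476 -0.23315814 -0.22543848]
```

>>> arm_command(xyz=[[0,0,-0.01],[0,0,-0.03],[0,0,-0.05],[0,0,-0.07],[0,0,-0.09],[0,0,-0.11],[0,0,-0.125],[0,0,-0.135],[0,0,-0.14],[0,0,-0.145],[0,0,-0.145],[0,0,-0.145],[0,0,-0.145],[0,0,-0.145],[0,0,-0.145],[0,0,-0.145],[0,0,-0.145],[0,0,-0.145],[0,0,-0.145],[0,0,-0.145]], rot=[[0,0,0],[0,0,0],[0,0,0],[0,0,0],[0,0,0],[0,0,0],[0,0,0],[0,0,0],[0,0,0],[0,0,0],[0,0,0],[0,0,0],[0,0,0],[0,0,0],[0,0,0],[0,0,0],[0,0,0],[0,0,0],[0,0,0],[0,0,0]])

```text
time: 5.6
ee_pos: [0.4206, -0.1527, 0.1476]
eef_rot: [0.116, 0.993, 0.0, 0.0]
ft_force: [0.5, 0.4, -0.7]
width: 0.0005
grip_force: 0.0
```

```bash
python3 - <<'E'
from h import *
s=r.read_state();print(s["time"],s["ee_pos"],np.round(s["joint_positions"],2),s["ft_force"])
cv2.imwrite("pics/top1.png",r.camera("top")[:,:,::-1])
E
```

```text
5.6 [ 0.42058635 -0.15268528  0.14758591] [-0.55 -0.05  0.79  2.04  0.04  1.14  1.57] [ 0.48347531  0.3757616  -0.65770485]
```

View pics/top1.png

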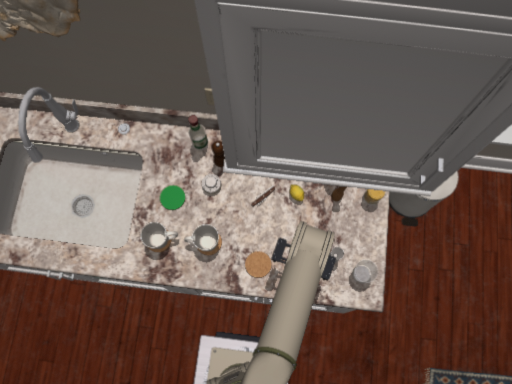

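The arm hovers over the mug at about (300,262), with the gripper body spanning (280,250) to (328,268). Nothing has moved. I'll hold here until the dwell is well over two seconds.

>>> arm_command(xyz=[[0,0,0],[0,0,0],[0,0,0],[0,0,0],[0,0,0],[0,0,0],[0,0,0],[0,0,0],[0,0,0],[0,0,0],[0,0,0],[0,0,0],[0,0,0],[0,0,0],[0,0,0],[0,0,0],[0,0,0],[0,0,0],[0,0,0],[0,0,0]], rot=[[0,0,0],[0,0,0],[0,0,0],[0,0,0],[0,0,0],[0,0,0],[0,0,0],[0,0,0],[0,0,0],[0,0,0],[0,0,0],[0,0,0],[0,0,0],[0,0,0],[0,0,0],[0,0,0],[0,0,0],[0,0,0],[0,0,0],[0,0,0]])

```text
time: 7.32
ee_pos: [0.4206, -0.1527, 0.1476]
eef_rot: [0.116, 0.993, 0.0, -0.0]
ft_force: [-0.3, -0.7, -0.6]
width: 0.0004
grip_force: 0.0
```

>>> arm_command(xyz=[[0,0,0],[0,0,0],[0,0,0],[0,0,0],[0,0,0],[0,0,0],[0,0,0.01],[0,0,0.03],[0,0,0.05],[0,0,0.065],[0,0.01,0.07],[0,0.03,0.07],[0,0.05,0.07],[0,0.075,0.07],[0,0.1,0.07],[0,0.12,0.07],[0,0.133,0.07],[0,0.139,0.07],[0,0.139,0.07],[0,0.139,0.07]], rot=[[0,0,0],[0,0,0],[0,0,0],[0,0,0],[0,0,0],[0,0,0],[0,0,0],[0,0,0],[0,0,0],[0,0,0],[0,0,0],[0,0,0],[0,0,0],[0,0,0],[0,0,0],[0,0,0],[0,0,0],[0,0,0],[0,0,0],[0,0,0]])

```text
time: 8.98
ee_pos: [0.4207, -0.0144, 0.2179]
eef_rot: [0.116, 0.993, -0.0, 0.0]
ft_force: [0.5, 0.1, 0.4]
width: 0.0003
grip_force: 0.0
```

```bash
python3 - <<'E'
from h import *
s=r.read_state();print(s["time"],s["ee_pos"],s["eef_rot"],np.round(s["joint_positions"],2),s["ft_force"])
E
```

```text
8.9833 [ 0.42067428 -0.01437587  0.21793477] [ 1.15792261e-01  9.93273434e-01 -3.41535214e-05  1.88661105e-04] [-0.67 -0.18  0.54  1.99  0.1   1.31  1.18] [0.46813934 0.06359012 0.41508212]
```

>>> arm_command(xyz=[[0,0,-0.01],[0,0,-0.03],[0,0,-0.05],[0,0,-0.07],[0,0,-0.09],[0,0,-0.105],[0,0,-0.12],[0,0,-0.135],[0,0,-0.145],[0,0,-0.15],[0,0,-0.15],[0,0,-0.15],[0,0,-0.15],[0,0,-0.15],[0,0,-0.15],[0,0,-0.15],[0,0,-0.15],[0,0,-0.15],[0,0,-0.15],[0,0,-0.15]], rot=[[0,0,0],[0,0,0],[0,0,0],[0,0,0],[0,0,0],[0,0,0],[0,0,0],[0,0,0],[0,0,0],[0,0,0],[0,0,0],[0,0,0],[0,0,0],[0,0,0],[0,0,0],[0,0,0],[0,0,0],[0,0,0],[0,0,0],[0,0,0]])

```text
time: 10.65
ee_pos: [0.4206, -0.0137, 0.0676]
eef_rot: [0.116, 0.993, 0.0, 0.0]
ft_force: [0.2, 0.2, 0.0]
width: 0.0001
grip_force: 0.0
```

>>> arm_command(xyz=[[0,0,0],[0,0,0],[0,0,0],[0,0,0],[0,0,0],[0,0,0],[0,0,0],[0,0,0],[0,0,0],[0,0,0],[0,0,0],[0,0,0],[0,0,0],[0,0,0],[0,0,0],[0,0,0],[0,0,0],[0,0,0],[0,0,0],[0,0,0]], rot=[[0,0,0],[0,0,0],[0,0,0],[0,0,0],[0,0,0],[0,0,0],[0,0,0],[0,0,0],[0,0,0],[0,0,0],[0,0,0],[0,0,0],[0,0,0],[0,0,0],[0,0,0],[0,0,0],[0,0,0],[0,0,0],[0,0,0],[0,0,0]])

```text
time: 12.32
ee_pos: [0.4206, -0.0137, 0.0676]
eef_rot: [0.116, 0.993, 0.0, 0.0]
ft_force: [-0.6, -0.6, 0.0]
width: 0.0006
grip_force: 0.0
```

```bash
python3 - <<'E'
from h import *
s=r.read_state();print(s["time"],s["ee_pos"],np.round(s["joint_positions"],2),s["ft_force"])
for c in("top","side"): cv2.imwrite(f"pics/{c}2.png",r.camera(c)[:,:,::-1])
E
```

```text
12.3167 [ 0.42059116 -0.01367539  0.06758983] [-0.66  0.03  0.6   2.18 -0.02  0.94  1.29] [-0.63795929 -0.58695179  0.03131482]
```

View pics/side2.png

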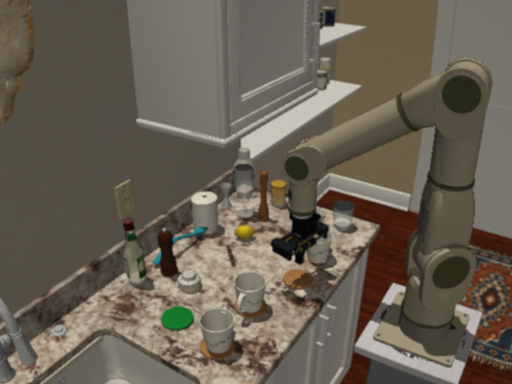

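The shut fingertips are just above the cork coaster at (297,280). The mugs at (217,330) and (250,293) stand on cork, and the one at (320,250) is undisturbed. I'll hold a little longer, then draw the hand up.

>>> arm_command(xyz=[[0,0,0],[0,0,0],[0,0,0],[0,0,0],[0,0,0],[0,0,0],[0,0,0.01],[0,0,0.03],[0,0,0.05],[0,0,0.075],[0,0,0.1],[0,0,0.125],[0,0,0.15],[0,0,0.17],[0,0,0.19],[0,0,0.205],[0,0,0.215],[0,0,0.22],[0,0,0.22],[0,0,0.22]], rot=[[0,0,0],[0,0,0],[0,0,0],[0,0,0],[0,0,0],[0,0,0],[0,0,0],[0,0,0],[0,0,0],[0,0,0],[0,0,0],[0,0,0],[0,0,0],[0,0,0],[0,0,0],[0,0,0],[0,0,0],[0,0,0],[0,0,0],[0,0,0]])

```text
time: 14.08
ee_pos: [0.4204, -0.0137, 0.2869]
eef_rot: [0.116, 0.993, -0.0, -0.0]
ft_force: [0.1, -1.1, -0.6]
width: 0.0001
grip_force: 0.0
```

```bash
python3 - <<'E'
from h import *
s=r.read_state();print(s["time"],s["ee_pos"],np.abs(s["joint_vel"]).max())
if s["ee_pos"][2]>.22: print(r.close_job())
E
```

```text
14.0833 [ 0.42036432 -0.01368555  0.28688334] 0.011847103041026475
the job is handed in; nothing more can be done
None
```

I pointed for over two seconds each at the mug without a coaster, then at the bare cork coaster, and drew the hand up to about 0.29 m; no contact showed in the force readings or pictures, and the job is handed in, though it returned no verdict.

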